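# Start a run on the frame tracer by its push keys

### The arm

A 6-joint arm with a two-finger parallel gripper is mounted at the origin on a cart in front of the work surface, level with it; the furniture and walls round the work are solid. World frame = base frame: x ahead of the robot, y to its left, z up, the work surface at z = 0. Lengths are in mm, angles in rad, forces in N, time in s.
With the tool pointing down it reaches from about 275 to 750 mm from the base axis. Payload 10.2 kg.
Tool frame: the origin (TCP) lies at the centre of the arm's flange, where the gripper is bolted on; the fingertips stand 173 mm ahead of it and the grasp point (between the pads) lies 155 mm ahead of it; z points along the fingers, y is the line along which they close (so a half turn about z gives the same grasp; the last joint's range is limited). The gripper opens to 85 mm and grips with 20 to 120 N. Pads are 22 mm wide; open, the fingers measure 114 mm over their backs; the gripper's body (76 mm by 85 mm) begins 54 mm behind the grasp point. The pads swing forward as they close: fully open they stand 13 mm farther back than shut.
Start: joints at [1.101, 0.313, 1.498, -0, 1.331, -0.223], TCP at [128.272, 509.096, 404.694] pointing down, gripper open.
Joint ranges: [-2.94, 2.94], [-0.97, 2.17], [0.19, 2.56], [-1.23, 4.37], [0.02, 3.11], [-2.88, 2.88]. Speed limits (rad/s): [2.39, 2.39, 3.01, 3.14, 3.14, 3.14].

### API

Orientations are given as a unit quaternion [w, x, y, z].
In Python, from rig import ctrl gives the robot as it stands.
- The arm moves only by the tool jog_arm, called after ">>>" as name(argument=value, ...), one argument or row to a line, values as JSON. Schema: {"type":"object","properties":{"moves":{"type":"array","items":{"type":"number"},"minItems":6,"maxItems":48},"aperture":{"type":"number"},"grip_n":{"type":"number"},"only":{"type":"string"},"quiet":{"type":"boolean"},"lines":{"type":"string"}},"required":["moves"],"additionalProperties":false}. moves is one flat list of numbers that holds 1 to 8 rows one after another, with no inner brackets; each row has 6 numbers: dx, dy, dz in units of 25 mm, then a rotation vector rx, ry, rz in units of 0.05 rad; each row is the pose to reach, as a shift and turn from the pose commanded when the call began, along the tool's axes at that moment; what a row does not reach only later rows make up. A row lasts 1/10 s, in which the tool goes at most 50 mm and 0.15 rad, less where a joint would pass 70% of its speed; a pose out of reach is approached as far as the arm can. aperture is the opening from 0.0 (shut) to 1.0 (fully open), set as the call begins (left out keeps the last). The fingers move at their own pace and stop on an object; grip_n is the grip in N (left out, the last holds). Time passes only in rows, so rows that do not move let the fingers close. The tool returns the time, the measured TCP pose, the force, the opening and the grip force at its end. only (a regular expression) keeps the lines of the reply that match it, lines (a string "A,B") keeps lines A to B, and quiet returns only ok. Input that does not fit is refused with a message, and nothing moves.
- ctrl.sense(): the state, without advancing time (a new reading comes with each control period).
- ctrl.capture(name): name is "scene" or "top"; returns the picture (400x640x3 uint8, red, green, blue); there is no depth.
- ctrl.calibration(name): a dict with "fx", "fy", "cx", "cy" (pixels), "position" and "attitude" of the camera in the world. Camera axes: x right, y down, z forward; pixel columns grow to the right and rows downward; lengths in mm; the calibration is good to about 2 mm. A picture is of the moment at which its call begins. calibration takes no time and is no camera call.
- ctrl.finish_job(): hands the job in; it is judged then, once.
The state is a dict: "time_s": time; "joints": joint angles; "dq": joint speeds; "tau": joint torques, N m; "eef_pos": TCP position; "ee_rot": TCP orientation; "force": force on the tool from outside, world axes, zero at the start; "wrist_torque": the same for the moment, N m; "grip_width": opening from 0.0 (shut) to 1.0 (fully open); "grip_force": force on a finger pad.
Only numpy, scipy, OpenCV 4.12 (cv2) and the standard library are available. Lean on these libraries where they do the work, as an engineer would, in place of code of your own. Each camera call takes 0.05 s, during which the arm holds its last target. There are 200 camera calls.

### The job

Start a measuring run on the spectacle-frame tracer: with a fingertip, lightly press its long bar-shaped key, then its round key, then its square key, each fully down (a pressed key stays down by itself). Do not press the cross-shaped key, which cancels the run. Only push, do not pick anything up, and leave the things lying round the tracer where they are.

Things in the scene. Friction and masses are not known exactly. Their poses are not given: they have to be found in the camera images.
- tracer: Fixed frame tracer: pale flat housing 260 mm deep (its x) by 260 mm wide (y), deck 40 mm above the bench; origin under its centre on the bench, x away from the robot at yaw 0. Four dark keys in a row along y, 58 mm apart, in varying order, lie 95 mm to the robot's side of its centre. From 55 mm behind the key centres on: fixed black spectacles and clamp jaws, up to 85 mm above the bench.
- bar_unit: Fixed metal plate 54 x 54 x 4 mm on the tracer's deck that carries the bar key at its centre; origin at the plate's underside (40 mm above the bench), axes parallel to the tracer's.
- bar_top (a point): Centre of the top face of the bar key (dark cap seen from above as a long bar, 44 mm (along the unit's x) by 15 mm); raised it stands 62 mm above the bench, 18 mm proud of its plate; moves with the key.
- bar_key (a joint): Travel of the bar key straight down, m: 0 raised, 0.008 at its stop. It slides against about 3 N of friction, and stays where it is left; its cap is soft (2 N per mm, 8 mm at most), so the fingertip sinks 1.5 mm or so farther than the key; it counts as pressed beyond 0.005.
- round_unit: Fixed metal plate 54 x 54 x 4 mm on the tracer's deck that carries the round key at its centre; origin at the plate's underside (40 mm above the bench), axes parallel to the tracer's.
- round_top (a point): Centre of the top face of the round key (dark cap seen from above as a round disc, 30 mm across); raised it stands 62 mm above the bench, 18 mm proud of its plate; moves with the key.
- round_key (a joint): Travel of the round key straight down, m: 0 raised, 0.008 at its stop. It slides against about 3 N of friction, and stays where it is left; its cap is soft (2 N per mm, 8 mm at most), so the fingertip sinks 1.5 mm or so farther than the key; it counts as pressed beyond 0.005.
- square_unit: Fixed metal plate 54 x 54 x 4 mm on the tracer's deck that carries the square key at its centre; origin at the plate's underside (40 mm above the bench), axes parallel to the tracer's.
- square_top (a point): Centre of the top face of the square key (dark cap seen from above as a square, 28 by 28 mm); raised it stands 62 mm above the bench, 18 mm proud of its plate; moves with the key.
- square_key (a joint): Travel of the square key straight down, m: 0 raised, 0.008 at its stop. It slides against about 3 N of friction, and stays where it is left; its cap is soft (2 N per mm, 8 mm at most), so the fingertip sinks 1.5 mm or so farther than the key; it counts as pressed beyond 0.005.
- cross_unit: Fixed metal plate 54 x 54 x 4 mm on the tracer's deck that carries the cross key at its centre; origin at the plate's underside (40 mm above the bench), axes parallel to the tracer's.
- cross_top (a point): Centre of the top face of the cross key (dark cap seen from above as a plus-shaped cross of two crossing bars, each 38 by 12 mm); raised it stands 62 mm above the bench, 18 mm proud of its plate; moves with the key.
- cross_key (a joint): Travel of the cross key straight down, m: 0 raised, 0.008 at its stop. It slides against about 3 N of friction, and stays where it is left; its cap is soft (2 N per mm, 8 mm at most), so the fingertip sinks 1.5 mm or so farther than the key; not to be pressed.
- jar: Loose screw-lid jar, 62 mm across, 94 mm tall; origin at the centre of its underside. A bystander, to be left alone.
- dish: Loose small metal screw dish, 70 mm across, 14 mm tall; origin at the centre of its underside. A bystander, to be left alone.
- pliers: Loose red-handled pliers lying flat, 171 mm along its y, 50 mm wide, 12 mm thick; origin at the centre of its underside. A bystander, to be left alone.
- stone: Loose polishing stone in a black case, 78 x 126 x 24 mm; origin at the centre of its underside. A bystander, to be left alone.
- lens: Loose clear lens lying flat, 34 x 50 x 5 mm; origin at the centre of its underside. A bystander, to be left alone.

How it is judged (in metres and radians):
On the way, in this order (a step that is already met when the one before it is completed fails the run):
1. the bar key is pressed down (value of joint bar_key above 0.005 m and value of joint each of round_key, square_key below 0.005 m), for 0.1 s.
2. the round key is pressed down (value of joint round_key above 0.005 m and value of joint square_key below 0.005 m), for 0.1 s.
3. the square key is pressed down (value of joint square_key above 0.005 m), for 0.1 s.
At the end, for the whole second after the job is handed in: The bar, round and square keys are down (each more than 5 of its 8 mm), the cross key is up (less than 3 mm), and jar, dish, pliers, stone and lens lie still within 20 mm of where they were (value of joint each of bar_key, round_key, square_key above 0.005 m and value of joint cross_key below 0.003 m and distance of each of jar, dish, pliers, stone, lens from where it was at the start of the episode below 0.02 m and linear speed of each of jar, dish, pliers, stone, lens below 0.02 m/s); the robot touches nothing.
It fails at once if the round key is pressed (5 mm) before the bar key (value of joint round_key above 0.005 m and value of joint bar_key below 0.005 m).
It fails at once if the square key is pressed (5 mm) before the round key (value of joint square_key above 0.005 m and value of joint round_key below 0.005 m).
It fails at once if the cross key is pressed (3 mm) (value of joint cross_key above 0.003 m).
It fails at once if a key or the tracer is pushed hard (over 25 N) (contact force between the fingers and tracer above 25 N or contact force between the fingers and bar_unit above 25 N or contact force between the fingers and round_unit above 25 N or contact force between the fingers and square_unit above 25 N or contact force between the fingers and cross_unit above 25 N).
It fails at once if a thing lying round the tracer is lifted or shifted (over 20 mm) (distance of any of jar, dish, pliers, stone, lens from where it was at the start of the episode above 0.02 m).
It also fails if it takes over 45 s, if anything falls off the work surface, if the arm or the gripper's body presses on something with over 40 N, if the wrist force passes 120 N, or if a joint passes its speed limit or range.

## Working session

There is one attempt and no reset: what is moved stays moved. The work goes in short steps, Python scripts to look and compute and a tool call to move; the robot and the scene stay as the last step left them, time stands still between calls to the robot, and variables do not carry over. Pictures are saved under pics/ and viewed, at most 10 in all, crops included, and the job is handed in when it is done.

```bash
ls; mkdir -p pics; python3 - <<'E'
from rig import ctrl
import cv2
for n in("scene","top"):
    cv2.imwrite(f"pics/{n}0.png",ctrl.capture(n)[:,:,::-1]); print(n,ctrl.calibration(n))
print(ctrl.sense())
E
```

```text
pics
rig.py
scene {'fx': 513.6227181951049, 'fy': 513.6227181951049, 'cx': 326.29038557651654, 'cy': 208.55717896564178, 'position': array([ -99.15032711, -626.52367002,  519.79648117]), 'attitude': array([-0.49695813,  0.78914605, -0.30511154,  0.19284213])}
top {'fx': 480.4556778553986, 'fy': 480.4556778553986, 'cx': 320.252756229579, 'cy': 198.10031255693303, 'position': array([ 374.75213865,   71.88400142, 1031.5995152 ]), 'attitude': array([ 0.05347626, -0.69589729,  0.71329116, -0.06389814])}
{'time_s': 0.1, 'joints': array([ 1.10057902e+00,  3.13409172e-01,  1.49834382e+00,  2.19207870e-05,
        1.33100531e+00, -2.23398929e-01]), 'dq': array([-0.00049512, -0.00136068, -0.00270469, -0.00043135, -0.00032423,
        0.00044009]), 'tau': array([ 3.69536938e-03, -4.12895930e+01, -2.60138941e+01, -1.21186031e-04,
        3.07645947e-03,  1.34567625e-05]), 'eef_pos': array([128.26511343, 509.06289997, 404.19095634]), 'ee_rot': array([-2.08111937e-04,  1.23098743e-01,  9.92394256e-01, -5.44505554e-04]), 'force': array([ 0.8535449 , -0.25058518, -0.19567627]), 'wrist_torque': array([ 0.00362349, -0.05976651, -0.0193642 ]), 'grip_force': 0.0, 'grip_width': 0.9992141538674578}
```

View pics/scene0.png

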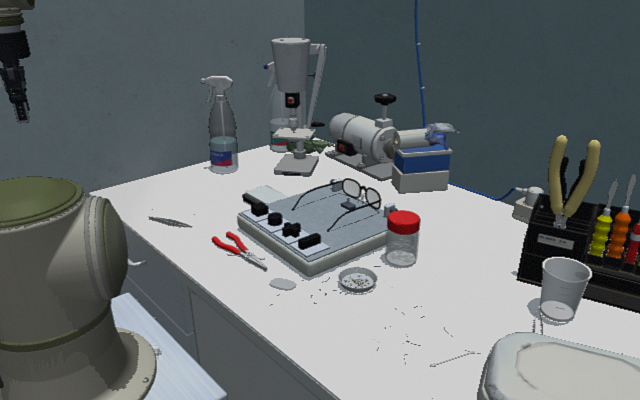

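View pics/top0.png

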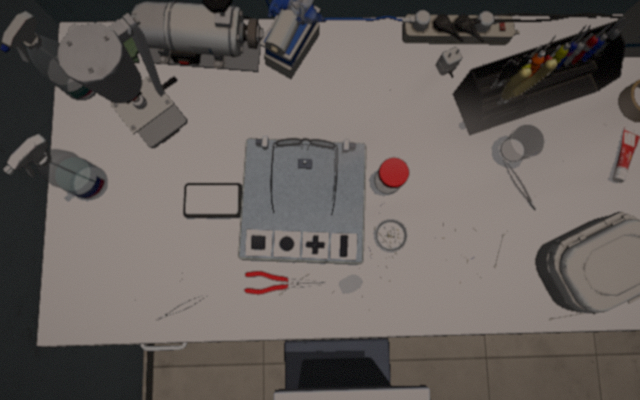

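The top view shows the key row, left to right: square (258,242), round (287,243), cross (315,244), bar (344,245). The pliers lie at (285,283), the lens at (350,284), the dish at (390,235) and the jar at (392,175). In the scene view, the same keys run from the far left (257,207) to the bar at about (309,240). Next I'll measure in both views.

```bash
cat > h.py <<'E'
import numpy as np, cv2
from scipy.spatial.transform import Rotation as R
from rig import ctrl
def ray(n,px):
    c=ctrl.calibration(n); q=c["attitude"]
    d=np.array([(px[0]-c["cx"])/c["fx"],(px[1]-c["cy"])/c["fy"],1.])
    return np.array(c["position"]), R.from_quat([q[1],q[2],q[3],q[0]]).apply(d)
def plane(n,px,z):
    o,d=ray(n,px); return o+d*(z-o[2])/d[2]
def proj(n,P):
    c=ctrl.calibration(n); q=c["attitude"]
    p=R.from_quat([q[1],q[2],q[3],q[0]]).inv().apply(np.array(P)-c["position"])
    return np.array([p[0]/p[2]*c["fx"]+c["cx"],p[1]/p[2]*c["fy"]+c["cy"]])
def tri(a,b):
    (o1,d1),(o2,d2)=ray("top",a),ray("scene",b)
    s=np.linalg.lstsq(np.c_[d1,-d2],o2-o1,rcond=None)[0]
    p,q=o1+s[0]*d1,o2+s[1]*d2
    return (p+q)/2,np.linalg.norm(p-q)
def blobs(img,box,thr,amin):
    x0,y0,x1,y1=box
    m=(img[y0:y1,x0:x1].max(2)<thr).astype(np.uint8)
    n,l,s,c=cv2.connectedComponentsWithStats(m,connectivity=4)
    return [(c[i]+[x0,y0],s[i]) for i in range(1,n) if s[i,4]>=amin]
E
python3 - <<'E'
from h import *
np.set_printoptions(precision=1,suppress=True)
t=cv2.imread("pics/top0.png")
for c,s in blobs(t,(244,230,358,262),60,30):
    P=plane("top",c,62); print("top",c,s[2:],P,"->scene",proj("scene",P))
s_=cv2.imread("pics/scene0.png")
for c,s in blobs(s_,(240,190,330,255),60,20): print("scene",c,s)
cv2.imwrite("pics/sc_crop.png",cv2.resize(s_[180:260,220:340],None,fx=6,fy=6,interpolation=cv2.INTER_CUBIC))
cv2.imwrite("pics/top_crop.png",cv2.resize(t[225:300,230:370],None,fx=5,fy=5,interpolation=cv2.INTER_CUBIC))
E
```

```text
top [257.9 242.2] [ 13  13 159] [450.2 183.1  62. ] ->scene [259.5 206. ]
top [314.9 244.3] [ 18  18 141] [443.1  68.7  62. ] ->scene [291.2 225.9]
top [343.3 245.9] [  7  20 127] [438.6  11.5  62. ] ->scene [308.8 237.2]
top [286.2 243.3] [ 13  13 133] [446.6 126.4  62. ] ->scene [274.6 215.5]
scene [256. 206.] [  3   4  25  22 260]
scene [274.5 218.8] [ 28  23  14  13 159]
scene [291.  229.4] [ 42  33  18  14 208]
scene [308.9 240.8] [ 58  43  22  16 224]
```

View pics/sc_crop.png

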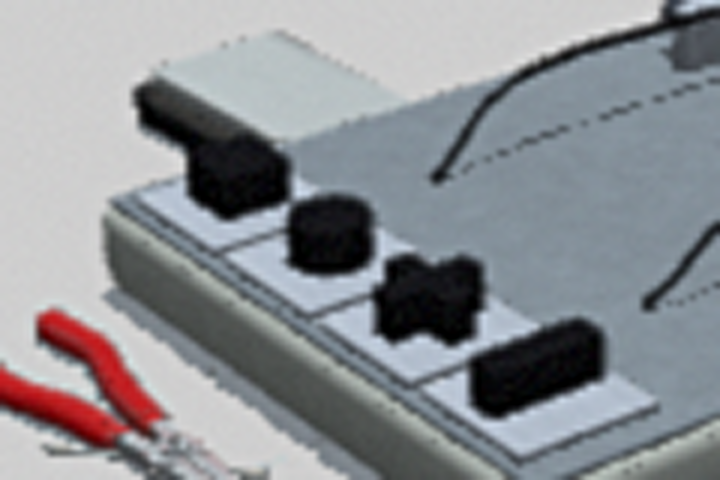

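View pics/top_crop.png

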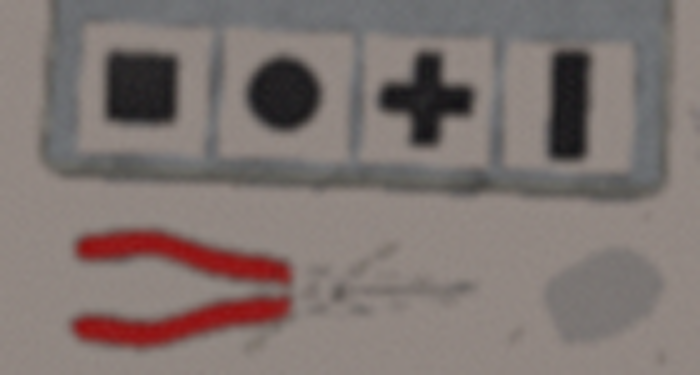

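Both views agree. The cap tops in the scene crop lie at about (310,238) for the bar and (275,215) for the round key, which is within 1 px of the projections at z=62. I'll triangulate those as a check and work out the shifts along the tool axes.

```bash
cat >> h.py <<'E'
keys=dict(bar=(438.6,11.5),cross=(443.1,68.7),round=(446.6,126.4),square=(450.2,183.1))
def to(p):  # shift along tool axes to bring TCP to p
    s=ctrl.sense(); q=s["ee_rot"]
    return R.from_quat([q[1],q[2],q[3],q[0]]).inv().apply(np.array(p)-s["eef_pos"])
E
python3 - <<'E'
from h import *
np.set_printoptions(precision=1,suppress=True)
print(tri((343.3,245.9),(309.7,238)),tri((286.2,243.3),(275.3,215.3)))
for k in keys: print(k,to((*keys[k],265)))
E
```

```text
(array([439.3,  10.9,  60.2]), np.float64(1.6292340590120429)) (array([447.2, 125.9,  62.3]), np.float64(1.453586168013804))
bar [-422.5 -406.5  139.5]
cross [-412.9 -349.9  139.5]
round [-402.2 -293.1  139.4]
square [-391.9 -237.3  139.4]
```
Move: first at height to above bar. Each row must be ≤50 mm progress. Just state final target and repeat: rows are poses to reach, so 8 identical rows of final target move 400 mm. Straight line. Total 586+; then remainder in second call (relative to commanded pose when... "the pose commanded when the call began" hmm, commanded = the limited reached command). Put 8 rows lateral at dz 0.

The manual's scale: shifts go in units of 25 mm and turns go in units of 0.05 rad. Converting my numbers, -50 mm is -2, -300 mm is -12.

>>> jog_arm(
  moves=[-2,-0.8,0,0,0,0,-4,-2.4,0,0,0,0,-5.2,-3.8,0,0,0,0,-6.6,-5.2,0,0,0,0,-8,-6.6,0,0,0,0,-9.4,-8,0,0,0,0,-10.8,-9.4,0,0,0,0,-12,-10.8,0,0,0,0],
  aperture=0.0,
  grip_n=20,
)

```text
time_s: 0.9
eef_pos: [350.2, 178.9, 404.7]
ee_rot: [0.0, 0.123, 0.992, 0.0]
force: [-0.1, 0.2, -0.0]
grip_width: 0.001
grip_force: 0.0
```

```bash
python3 - <<'E'
from h import *
np.set_printoptions(precision=1,suppress=True)
print(to((*keys["bar"],265)))
E
```

```text
[-126.5 -140.7  139.7]
```

>>> jog_arm(
  moves=[-1.2,-1.4,0.4,0,0,0,-2.4,-2.8,1.2,0,0,0,-3.6,-4.2,2.4,0,0,0,-4.88,-5.44,3.6,0,0,0,-4.88,-5.44,4.8,0,0,0,-4.88,-5.44,5.56,0,0,0,-4.88,-5.44,5.56,0,0,0,-4.88,-5.44,5.56,0,0,0],
)

```text
time_s: 1.7
eef_pos: [434.9, 19.2, 266.2]
ee_rot: [-0.0, 0.123, 0.992, -0.0]
force: [-0.3, -0.6, 0.4]
grip_width: 0.003
grip_force: 0.0
```

```bash
python3 - <<'E'
from h import *
np.set_printoptions(precision=1,suppress=True)
print(to((*keys["bar"],235)))
for n,b in(("top",(200,150,420,320)),("scene",(200,80,380,280))):
    im=ctrl.capture(n)[:,:,::-1][b[1]:b[3],b[0]:b[2]]
    cv2.imwrite(f"pics/{n}1.png",cv2.resize(im,None,fx=3,fy=3,interpolation=cv2.INTER_CUBIC))
E
```

```text
[-5.4 -6.5 31.2]
```

View pics/scene1.png

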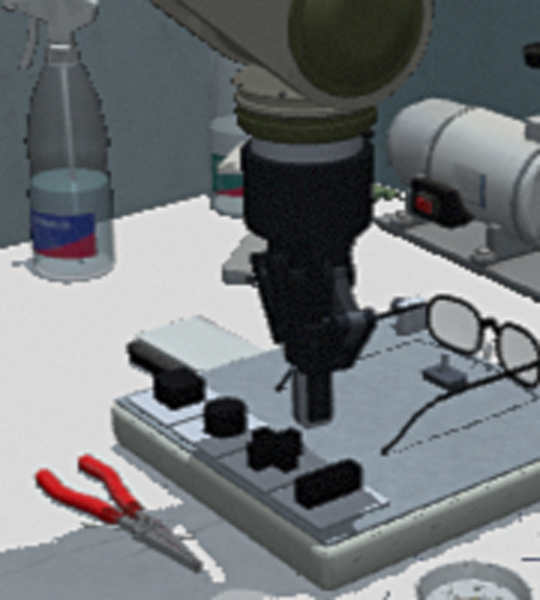

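The shut fingers hang just above the bar key: the tip is at crop (313,422), about (304,221) in the image, and the bar top is at about (309,238). I'll correct the remaining 5–6 mm and settle while descending to just above the cap.

>>> jog_arm(
  moves=[-0.2,-0.24,0.2,0,0,0,-0.2,-0.24,0.4,0,0,0,-0.2,-0.24,0.6,0,0,0,-0.2,-0.24,0.6,0,0,0,-0.2,-0.24,0.6,0,0,0],
)

```text
time_s: 2.3
eef_pos: [438.2, 12.1, 250.6]
ee_rot: [-0.0, 0.123, 0.992, 0.0]
force: [-0.3, -1.5, -1.2]
grip_width: -0.0
grip_force: 0.0
```

```bash
python3 - <<'E'
from h import *
np.set_printoptions(precision=1,suppress=True)
print(to((*keys["bar"],235)), proj("scene",(434.9,19.2,93)))
im=ctrl.capture("scene")[:,:,::-1][180:260,240:360]
cv2.imwrite("pics/scene2.png",cv2.resize(im,None,fx=6,fy=6,interpolation=cv2.INTER_CUBIC))
s=ctrl.sense();print(s["eef_pos"],s["force"])
for d in(0,): print(proj("scene",s["eef_pos"]-[0,0,173]))
E
```

```text
[-0.6 -0.5 15.6] [304.3 221.5]
[438.2  12.1 250.7] [ 1.5 -0.1  0.1]
[308.3 229.6]
```

View pics/scene2.png

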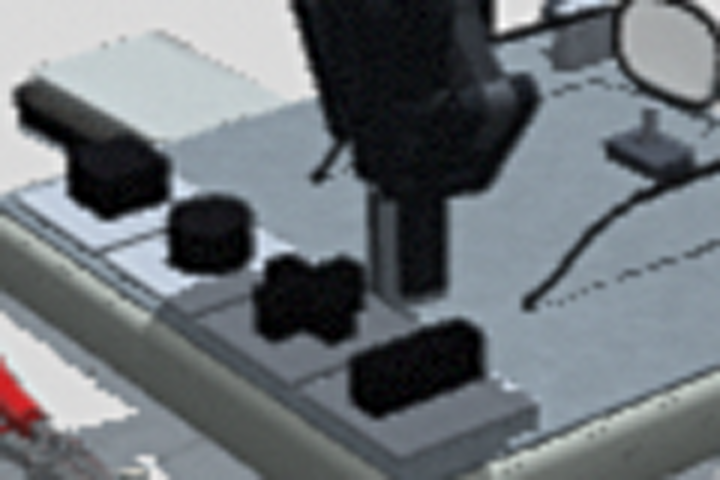

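The fingertip is at crop (408,298), or image (308,229.7), exactly as predicted. It stands over the bar centre at z≈77.6, so I'll press.

Converted, 22 mm is 0.88, 20 mm is 0.8.

>>> jog_arm(
  moves=[-0.02,-0.02,0.28,0,0,0,-0.02,-0.02,0.56,0,0,0,-0.02,-0.02,0.68,0,0,0,-0.02,-0.02,0.8,0,0,0,-0.02,-0.02,0.88,0,0,0,-0.02,-0.02,0.88,0,0,0],
)

```text
time_s: 2.95
eef_pos: [438.5, 11.4, 228.5]
ee_rot: [-0.0, 0.123, 0.992, 0.0]
force: [-0.8, -0.2, 1.5]
grip_width: -0.006
grip_force: 1.0
```

>>> jog_arm(
  moves=[0,0,0.04,0,0,0,0,0,0.08,0,0,0,0,0,0.12,0,0,0,0,0,0.16,0,0,0,0,0,0.16,0,0,0],
)

```text
time_s: 3.45
eef_pos: [438.5, 11.4, 224.7]
ee_rot: [-0.0, 0.123, 0.992, 0.0]
force: [-2.1, -0.3, 5.8]
grip_width: 0.001
grip_force: 2.6
```

Converted, 1 mm is 0.04, 1.5 mm is 0.06.

>>> jog_arm(
  moves=[0,0,0.04,0,0,0,0,0,0.06,0,0,0,0,0,0.06,0,0,0],
)

```text
time_s: 3.75
eef_pos: [438.5, 11.4, 223.4]
ee_rot: [-0.0, 0.123, 0.992, -0.0]
force: [-3.4, -0.2, 7.0]
grip_width: -0.002
grip_force: 3.9
```

The force reads 7 N at tip z=50.4, which matches a key at its stop plus cap compression. Next I'll lift and go over to the round key.

>>> jog_arm(
  moves=[0,0,-0.8,0,0,0,0,0,-1.6,0,0,0,0.28,1.52,-1.6,0,0,0,0.56,3.04,-1.6,0,0,0,0.812,4.536,-1.6,0,0,0,0.812,4.536,-1.2,0,0,0,0.812,4.536,-1,0,0,0,0.812,4.536,-1,0,0,0],
)

```text
time_s: 4.55
eef_pos: [446.4, 125.6, 247.3]
ee_rot: [-0.001, 0.123, 0.992, -0.0]
force: [0.6, 0.1, -0.6]
grip_width: 0.0
grip_force: 0.0
```

```bash
python3 - <<'E'
from h import *
np.set_printoptions(precision=1,suppress=True)
print(to((*keys["round"],224)))
for n,b in(("top",(230,150,380,270)),):
    im=ctrl.capture(n)[:,:,::-1][b[1]:b[3],b[0]:b[2]]
im=ctrl.capture("scene")[:,:,::-1][180:260,240:360]
cv2.imwrite("pics/scene3.png",cv2.resize(im,None,fx=6,fy=6,interpolation=cv2.INTER_CUBIC))
s=ctrl.sense();print(s["eef_pos"],proj("scene",s["eef_pos"]-[0,0,173]))
E
```

```text
[-0.   0.8 23.3]
[446.7 125.5 248.2] [274.6 209.7]
```

View pics/scene3.png

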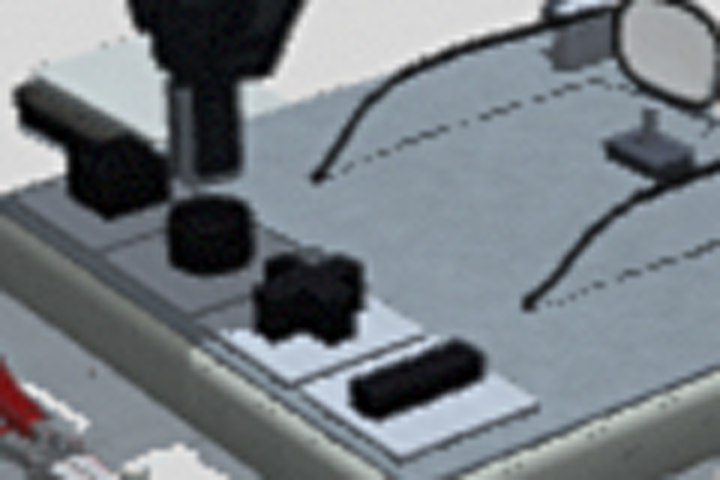

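The bar key at crop (418,378) now stands much lower than the others, so it is down. The tip at crop (208,180) is above the round cap at (211,213). Now the round key: down 25 mm to TCP z≈223.4.

>>> jog_arm(
  moves=[0,0.02,0.28,0,0,0,0,0.02,0.56,0,0,0,0,0.02,0.68,0,0,0,0,0.02,0.76,0,0,0,0,0.02,0.84,0,0,0,0,0.02,0.92,0,0,0,0,0.02,0.98,0,0,0,0,0.02,0.98,0,0,0],
)

```text
time_s: 5.45
eef_pos: [446.8, 126.8, 223.9]
ee_rot: [0.0, 0.123, 0.992, -0.0]
force: [-1.0, -2.7, 5.8]
grip_width: 0.0
grip_force: 3.4
```

Converted, 55 mm is 2.2, 10 mm is 0.4.

>>> jog_arm(
  moves=[0,0,-0.8,0,0,0,0,0,-1.6,0,0,0,0.2,1.12,-1.6,0,0,0,0.4,2.2,-1.6,0,0,0,0.4,2.22,-1.28,0,0,0,0.4,2.22,-1,0,0,0,0.4,2.22,-1,0,0,0],
)

```text
time_s: 6.15
eef_pos: [450.2, 182.6, 247.4]
ee_rot: [-0.001, 0.123, 0.992, -0.0]
force: [0.7, -0.7, -0.4]
grip_width: 0.001
grip_force: 0.0
```

```bash
python3 - <<'E'
from h import *
np.set_printoptions(precision=1,suppress=True)
print(to((*keys["square"],223.5)))
im=ctrl.capture("scene")[:,:,::-1][180:260,240:360]
cv2.imwrite("pics/scene4.png",cv2.resize(im,None,fx=6,fy=6,interpolation=cv2.INTER_CUBIC))
E
```

```text
[ 0.   0.5 23.9]
```

View pics/scene4.png

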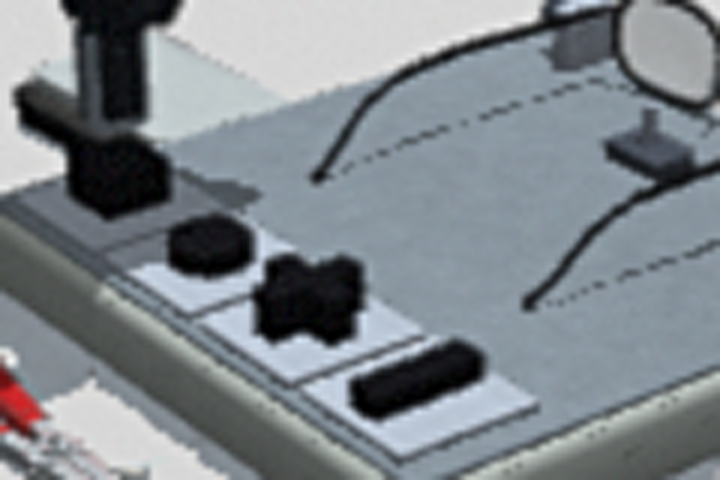

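The round key at crop (211,245) is down as well, the cross (310,295) is still up, and the tip at (112,125) is over the square key.

>>> jog_arm(
  moves=[0,0,0.28,0,0,0,0,0,0.56,0,0,0,0,0,0.68,0,0,0,0,0,0.76,0,0,0,0,0,0.84,0,0,0,0,0,0.92,0,0,0,0,0,0.98,0,0,0,0,0,0.98,0,0,0],
)

```text
time_s: 7.0
eef_pos: [450.6, 183.1, 224.3]
ee_rot: [0.0, 0.123, 0.992, -0.0]
force: [-0.7, -3.0, 4.9]
grip_width: 0.005
grip_force: 3.0
```

>>> jog_arm(
  moves=[0,0,-0.8,0,0,0,0,0,-2,0,0,0,0,0,-4,0,0,0,0,0,-5.6,0,0,0,0,0,-5.6,0,0,0,0,0,-5.6,0,0,0],
)

```text
time_s: 7.6
eef_pos: [450.3, 183.2, 364.1]
ee_rot: [0.0, 0.123, 0.992, 0.0]
force: [0.3, -0.0, 0.2]
grip_width: -0.005
grip_force: 0.0
```

```bash
python3 - <<'E'
from h import *
im=ctrl.capture("scene")[:,:,::-1][140:280,200:400]
cv2.imwrite("pics/scene5.png",cv2.resize(im,None,fx=4,fy=4,interpolation=cv2.INTER_CUBIC))
E
```

```text
(no output)
```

View pics/scene5.png

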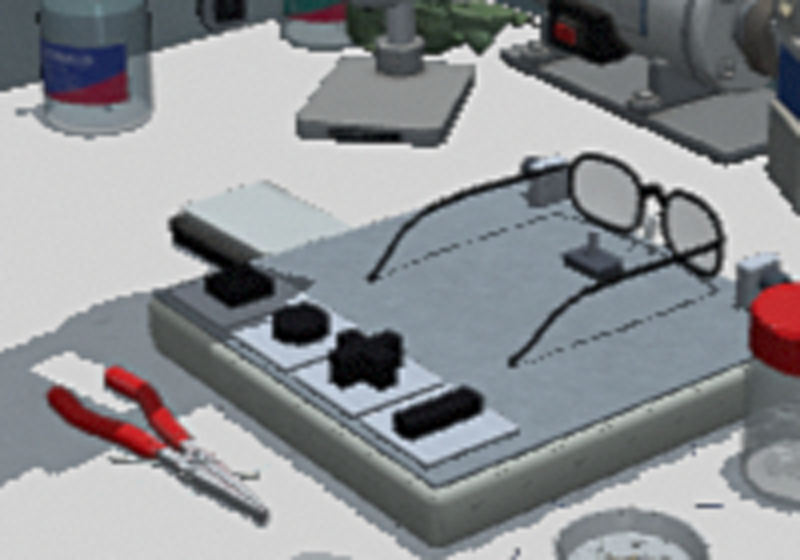

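The square (240,285), round (301,323) and bar (438,412) keys all stand low and the cross (367,358) is up. The visible bystanders look undisturbed and the arm is clear, so I'm handing in.

```bash
python3 -c "
from rig import ctrl
print(ctrl.finish_job())"
```

```text
the job is handed in; nothing more can be done
None
```

I pressed the bar, round and square keys fully down in that order, left the cross key up and disturbed nothing I could see around the tracer, then handed the job in; it returned no verdict.

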